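# Feed a print sample through the curing box slot and hold it in

## Task

Take the orange sample carrier by its top tab off the parking stand, hook its saddle over the aluminium rail of the curing station with the purple blade pointing at the box but still outside it, then slide it along the rail so that the blade passes through the narrow slot in the box wall and pushes the sprung plunger back, until the saddle's front edge reaches the red line on the rail. The plunger pushes the carrier out again, so finish while still gripping it there, resting on the rail with its front edge at the red line. Leave the spool, flask and gear alone.

Things in the scene. Friction and masses are not known exactly. Their poses are not given: they have to be found in the camera images.
- carrier: Loose rigid carrier, 0.15 kg, at first sitting on the stand's bar. Origin: middle of the saddle's ceiling, the face that rests on a rail's top; z up, y towards the blade's nose. Orange saddle 60 long in y, 28 wide, ceiling z 0..6, two cheeks 20 mm apart inside down to z -22, flaring below z -14 to 37 wide outside. Purple upright blade 8 thick in x, y -30..130, z 6..36. Weight centred at about y 12.
- tab (a point): Grip point of the carrier's orange top tab: carrier (0, 0, 52) mm, axes as the carrier's. The tab is 14 thick in x, 40 long in y, carrier z 30..66 (fingers reaching below it pass beside the 8 mm blade). Grip it from above, fingers closing along x.
- carrier_front (a point): Middle of the saddle's front edge on the ceiling plane: carrier (0, 30, 0) mm, axes as the carrier's.
- carrier_nose (a point): Middle of the blade's front end face: carrier (0, 130, 21) mm, axes as the carrier's. It is 100 mm ahead of carrier_front.
- stand: Fixed parking stand: grey foot 100 x 100 x 12 mm, post, and a square aluminium bar 16 x 16 mm, 80 long in y, top at z 90. Origin under the foot's centre, z up, y along the bar.
- station: Fixed curing station. Origin on the table under the rail's centre line; z up, y = feed direction along the rail into the box. Square aluminium rail 16 x 16 mm at x 0, y -160..85, top at z 90, on 12 mm wide posts at y -120 and 0. White box, purple edges, clear amber top: x -100..100, y 100..274, 176 tall. A carrier with its origin at y -100 has its nose 70 mm short of the box; at the red line its origin is at y 30.
- slot (a point): Centre of the slot on the outer face of the box's 4 mm wall: station (0, 100, 111.5) mm, axes as the station's. Upright slot 10 mm wide in x (blade 8: 1 mm to spare each side), station z 94..129 (the blade of a carrier sitting on the rail: 96..126), in line with the rail. Purple guide lips on either side, 43 tall, stand out 8 mm from the wall and flare to about 27 mm apart.
- rail_mark (a point): Red line round the rail, 6 mm wide: this point is at its edge on the loading side, on the rail's top: station (0, 60, 90) mm, 40 mm before the slot. Axes as the station's.
- plunger (a joint): Sprung black disc, 36 mm across, inside the box behind the slot, sliding along the station's y: 0 = out (its face 45 mm behind the wall's outer face), up to 0.03 m pushed in. About 1.8 N to start it, 4 N at 0.015, which is its value when the carrier is at the red line.
- spool: Bystander: green filament spool with black flanges lying flat, 120 across, 48 tall; origin under its centre.
- flask: Bystander: small blue printed flask standing up, 40 across, 85 tall; origin under its centre.
- gear: Bystander: yellow printed gear wheel lying flat, 70 across, 26 tall at the hub; origin under its centre.
There are look-alikes about, which are no part of the job. What is meant by the carrier is not turquoise or white, and is the larger of those in its own colour.

How it is judged:
On the way, in this order (a step that is already met when the one before it is completed fails the run):
1. the carrier's saddle is hooked over the rail and resting on it, blade pointing at the slot and still outside the box (x of carrier in the frame of station between -0.005 and 0.005 m and z of carrier in the frame of station between 0.086 and 0.0935 m and angle between carrier's own z axis and vertical below 0.12 rad and angle between the y axis of carrier and the y axis of station, either way round below 0.15 rad and y of carrier_nose in the frame of slot between -0.16 and -0.003 m), for 0.2 s.
2. still on the rail, the blade has entered the slot (x of carrier in the frame of station between -0.005 and 0.005 m and z of carrier in the frame of station between 0.086 and 0.0935 m and angle between carrier's own z axis and vertical below 0.12 rad and angle between the y axis of carrier and the y axis of station, either way round below 0.15 rad and y of carrier_nose in the frame of slot above 0.006 m), for 0.05 s.
At the end, for the whole second after the job is handed in: The carrier sits over the rail (saddle ceiling within 3.5 mm of the rail's top, within 5 mm sideways, upright and in line with the rail), its blade through the slot, front edge within 5 mm of the red line, plunger pushed in more than 8 mm, still gripped (over 2 N) and at rest (x of carrier in the frame of station between -0.005 and 0.005 m and z of carrier in the frame of station between 0.086 and 0.0935 m and angle between carrier's own z axis and vertical below 0.12 rad and angle between the y axis of carrier and the y axis of station, either way round below 0.15 rad and y of carrier_front in the frame of rail_mark between -0.005 and 0.005 m and x of carrier_nose in the frame of slot between -0.01 and 0.01 m and y of carrier_nose in the frame of slot above 0.05 m and value of joint plunger above 0.008 m and contact force between the fingers and carrier above 2 N and linear speed of carrier below 0.02 m/s and not (distance of spool from where it was at the start of the episode above 0.03 m) and not (distance of flask from where it was at the start of the episode above 0.03 m) and not (distance of gear from where it was at the start of the episode above 0.03 m) and not (angle between spool's own z axis and vertical above 0.5 rad) and not (angle between flask's own z axis and vertical above 0.5 rad) and not (angle between gear's own z axis and vertical above 0.5 rad)); the arm keeps its last pose, push and grip.
It fails at once if the spool, flask or gear is shifted more than 30 mm or tipped (distance of any of spool, flask, gear from where it was at the start of the episode above 0.03 m or angle between any of spool, flask, gear's own z axis and vertical above 0.5 rad).
It also fails if it takes over 53 s, if anything falls off the work surface, if the arm or the gripper's body presses on something with over 40 N, if the wrist force passes 120 N, or if a joint passes its speed limit or range.

## Robot

A 6-joint arm with a two-finger parallel gripper is mounted at the origin on the work surface. World frame = base frame: x ahead of the robot, y to its left, z up, the work surface at z = 0. Lengths are in m, angles in rad, forces in N, time in s.
With the tool pointing down it reaches from about 0.35 to 0.975 m from the base axis. Payload 4.9 kg.
Tool frame: the origin (TCP) lies midway between the tips of the shut fingers; the grasp point (between the pads) lies 19 mm behind it; z points along the fingers, y is the direction in which the jaws open and shut (so a half turn about z gives the same grasp; the last joint's range is limited). The gripper opens to 85 mm and grips with 20 to 120 N. Pads are 22 mm wide; open, the fingers measure 114 mm over their backs; the gripper's body (76 mm by 85 mm) begins 54 mm behind the grasp point. The pads swing forward as they close: fully open they stand 13 mm farther back than shut.
Start: joints at [-1.411, 0.053, 1.613, -0, 1.476, -0.119], TCP at [0.172, -0.601, 0.231] pointing down, gripper open.
Joint ranges: [-3.01, 3.01], [-1.01, 2.22], [0.06, 2.58], [-1.02, 4.17], [0.09, 2.62], [-3.14, 3.14]. Speed limits (rad/s): [2.57, 2.57, 3.14, 3.14, 3.14, 3.14].

## Interface

Orientations are given as a rotation vector (axis times angle).
In Python, from station import ctrl gives the robot as it stands.
- The arm moves only by the tool apply_moves, never from a script. Its argument "rows" is a list of rows, each a list of 6 numbers: the shift along the tool's x, y, z in cm, then the turn, a rotation vector about the tool's x, y, z in units of 5 degrees (1.0 is 5 degrees). In form: [[x, y, z, rx, ry, rz], ...]. A call has 1 to 20 rows; each row is the pose to reach, as a shift and turn from the pose measured when the call began, along the tool's axes at that moment; what a row does not reach only later rows make up. A row lasts 1/10 s, in which the tool goes at most 50 mm and 8.59 degrees, less where a joint would pass 70% of its speed; a pose out of reach is approached as far as the arm can. A call with a gripper value outside its range is refused whole. "grip" is the closure, from 0 (fully open) to 1 (shut), set as the call begins (left out, the last holds). The fingers move at their own pace and stop on an object; "squeeze" is the grip in N (left out, the last holds). Time passes only in rows, so rows that repeat a pose let the fingers close. It gives the time, the measured TCP pose, the force and the opening at its end, in the units of the state.
- ctrl.get_obs(): the state, without advancing time (a new reading comes with each control period).
- ctrl.get_image(name): name is "scene" or "top" or "wrist"; returns a dict with "color" (420x560x3 uint8, blue, green, red), "mtx" (3x3 intrinsics, pixels), "rvec" (rotation vector, rad) and "tvec" (3), from world to camera coordinates, as OpenCV has them. Camera axes: x right, y down, z forward; pixel columns grow to the right and rows downward; lengths in m; the calibration is good to about 2 mm. A picture is of the moment at which its call begins. There is no depth.
- ctrl.finish_job(): hands the job in, once; it reports no verdict.
The state is a dict: "t": time; "q": joint angles; "dq": joint speeds; "effort": joint torques, N m; "tool_pos": TCP position; "tool_rot": TCP orientation; "contact_force": force on the tool from outside, world axes, zero at the start; "wrist_torque": the same for the moment, N m; "opening": finger opening in m.
Only numpy, scipy, OpenCV 4.12 (cv2) and the standard library are available. Lean on these libraries where they do the work, as an engineer would, in place of code of your own. Each camera call takes 0.05 s, during which the arm holds its last target.

## Working session

There is one attempt and no reset: what is moved stays moved. The work goes in short steps, Python scripts to look and compute and a tool call to move; the robot and the scene stay as the last step left them, time stands still between calls to the robot, and variables do not carry over. Pictures are saved under pics/ and viewed, and the job is handed in when it is done.

Besides the shell and the picture viewer there is one more tool, called after "Emit:" by a JSON object that holds its "name" and its "arguments", one argument or row to a line. apply_moves: Moves the arm, as the interface text tells. Its arguments: {"type":"object","properties":{"rows":{"type":"array","items":{"type":"array","items":{"type":"number"}}},"grip":{"type":"number"},"squeeze":{"type":"number"}},"required":["rows"]}

```bash
mkdir -p pics; ls; python3 - <<'E'
from station import ctrl
import cv2
print(ctrl.get_obs())
for n in ["scene","top","wrist"]:
    d=ctrl.get_image(n); cv2.imwrite(f"pics/{n}0.png",d["color"]); print(n,d["mtx"].tolist(),d["rvec"],d["tvec"])
E
```

```text
pics
{'t': 0.0, 'q': array([-1.41096839e+00,  5.33652572e-02,  1.61429663e+00, -2.07430085e-05,
        1.47599945e+00, -1.18961977e-01]), 'dq': array([-1.13607095e-04, -3.70411825e-04,  1.79216222e-03, -4.77588303e-05,
        7.32270130e-04,  4.52160228e-04]), 'effort': array([ 1.64353711e-03, -3.93687880e+01, -3.70171845e+01, -3.40362806e-05,
        7.16882569e-03,  4.11030783e-06]), 'tool_pos': array([ 0.17191282, -0.60024195,  0.23005624]), 'tool_rot': array([-3.10907177e+00, -4.36221121e-01,  9.87537315e-05]), 'contact_force': array([-0.0729355 , -0.04516814,  0.29096575]), 'wrist_torque': array([ 0.01069724, -0.01992346,  0.00730741]), 'opening': 0.08540047906099203}
scene [[427.1496038694763, 0.0, 282.75452469191094], [0.0, 427.1496038694763, 205.41213049124832], [0.0, 0.0, 1.0]] [ 1.4588237   2.02128878 -0.93779907] [ 0.2504648  -0.2148675   1.57750579]
top [[460.16499994031557, 0.0, 280.10915853578973], [0.0, 460.16499994031557, 206.68073795913517], [0.0, 0.0, 1.0]] [ 2.17260311 -2.14030881  0.11903831] [-0.10209542  0.53943894  1.04098615]
wrist [[351.4114238883982, 0.0, 279.3130103568017], [0.0, 351.4114238883982, 201.15318850428855], [0.0, 0.0, 1.0]] [-2.30546996  1.73920522  0.26950251] [-0.62445487 -0.03897956  0.38062665]
```

View pics/scene0.png

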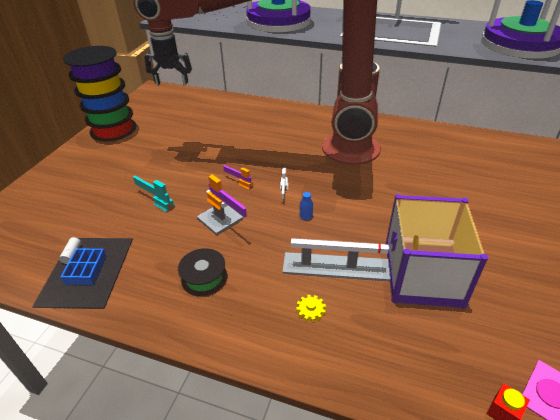

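View pics/top0.png

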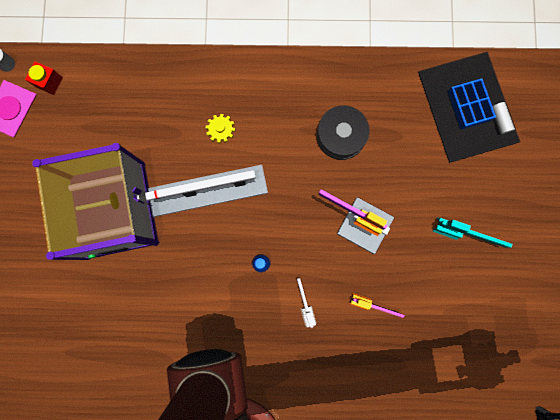

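View pics/wrist0.png

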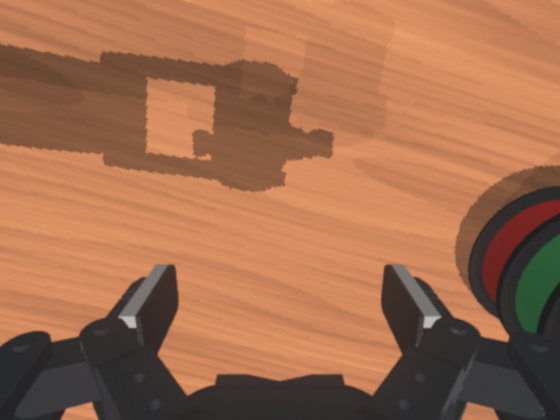

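```bash
python3 - <<'E'
import cv2
t=cv2.imread("pics/top0.png"); s=cv2.imread("pics/scene0.png")
cv2.imwrite("pics/tc.png",cv2.resize(t[170:270,300:420],None,fx=6,fy=6,interpolation=cv2.INTER_CUBIC))
cv2.imwrite("pics/tr.png",cv2.resize(t[140:240,120:280],None,fx=5,fy=5,interpolation=cv2.INTER_CUBIC))
cv2.imwrite("pics/sc.png",cv2.resize(s[160:250,180:270],None,fx=6,fy=6,interpolation=cv2.INTER_CUBIC))
cv2.imwrite("pics/sr.png",cv2.resize(s[190:310,270:430],None,fx=5,fy=5,interpolation=cv2.INTER_CUBIC))
E
```

```text
(no output)
```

View pics/tc.png

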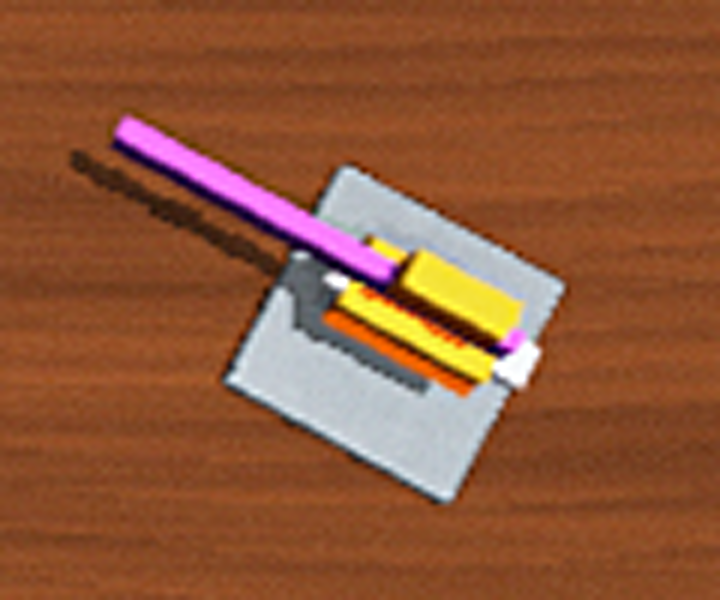

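View pics/tr.png

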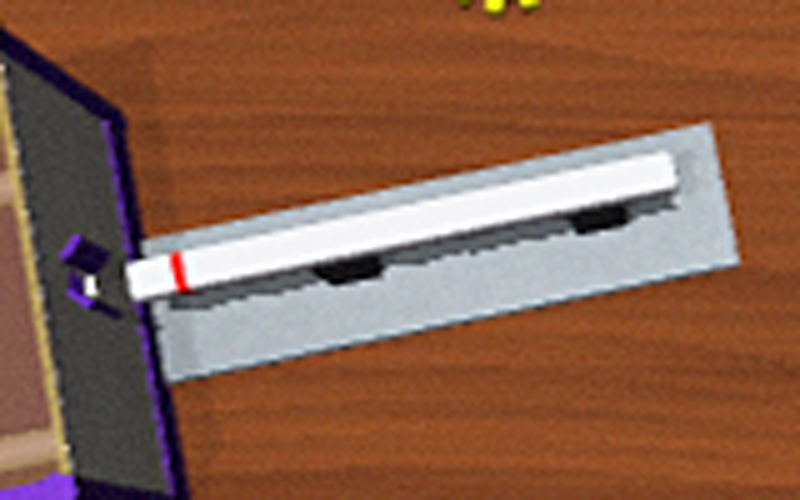

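View pics/sc.png

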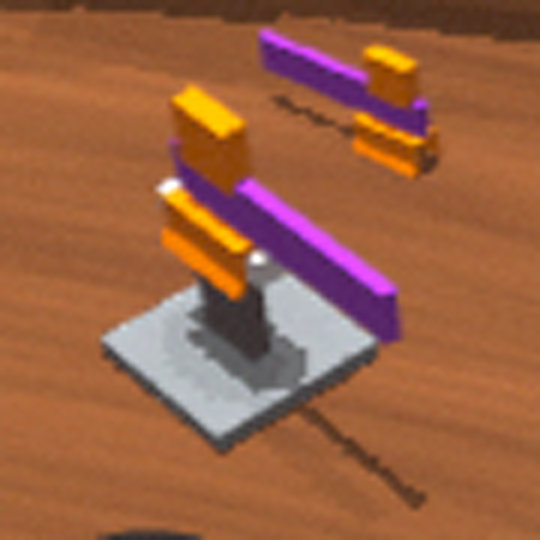

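View pics/sr.png

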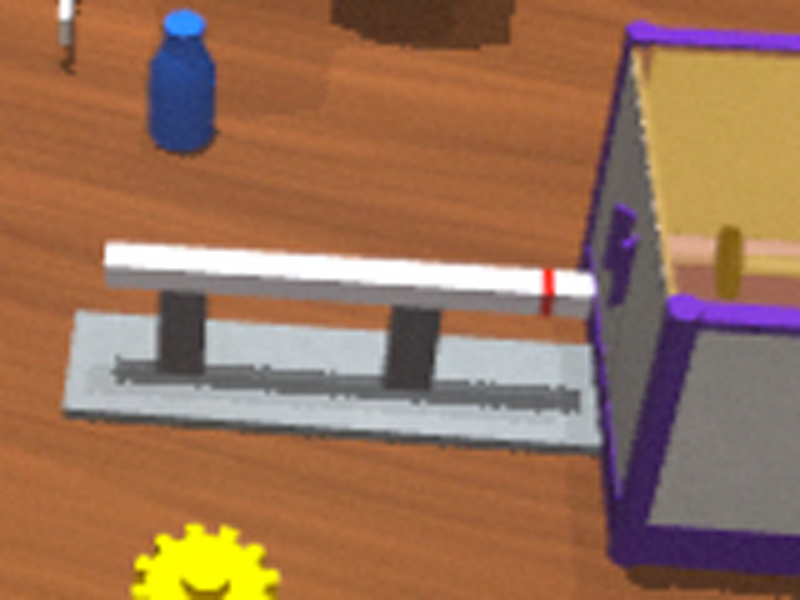

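```bash
cat > h.py <<'E'
import numpy as np, cv2
from scipy.optimize import least_squares
cal={'scene':([[427.1496038694763,0,282.75452469191094],[0,427.1496038694763,205.41213049124832],[0,0,1]],[1.4588237,2.02128878,-0.93779907],[0.2504648,-0.2148675,1.57750579]),
'top':([[460.16499994031557,0,280.10915853578973],[0,460.16499994031557,206.68073795913517],[0,0,1]],[2.17260311,-2.14030881,0.11903831],[-0.10209542,0.53943894,1.04098615])}
def proj(P,cam):
    K,r,t=[np.array(a,float) for a in (cal[cam] if isinstance(cam,str) else cam)]
    return cv2.projectPoints(np.array(P,float).reshape(-1,1,3),r,t,K,None)[0][:,0]
def world(p,L):
    x,y,th,z=p; c,s=np.cos(th),np.sin(th); L=np.array(L,float)/1000
    return L@np.array([[c,s,0],[-s,c,0],[0,0,1]])+[x,y,z]
def fit(obs,z,p0,freez=False):
    # obs: list of (cam, L, px)
    def f(p):
        q=list(p) if freez else list(p)+[z]
        return np.concatenate([proj(world(q,[L]),c)[0]-px for c,L,px in obs])
    r=least_squares(f,p0 if not freez else list(p0)+[z],loss='soft_l1')
    return r.x,f(r.x).reshape(-1,2)
E
cat > fit1.py <<'E'
from h import *
tc=lambda u,v:('top',np.array([300+(u+.5)/6-.5,170+(v+.5)/6-.5]))
sc=lambda u,v:('scene',np.array([180+(u+.5)/6-.5,160+(v+.5)/6-.5]))
tr=lambda u,v:('top',np.array([120+(u+.5)/5-.5,140+(v+.5)/5-.5]))
sr=lambda u,v:('scene',np.array([270+(u+.5)/5-.5,190+(v+.5)/5-.5]))
C=[(tc(128,114),(4,130,36)),(tc(113,138),(-4,130,36)),(tc(417,250),(7,20,66)),(tc(400,285),(-7,20,66)),(tc(523,303),(7,-20,66)),(tc(510,340),(-7,-20,66)),
(sc(190,86),(-7,-20,66)),(sc(172,98),(7,-20,66)),(sc(246,126),(-7,20,66)),(sc(228,138),(7,20,66)),(sc(394,294),(0,130,36))]
R=[(tr(668,152),(8,-160,90)),(tr(676,188),(-8,-160,90)),(tr(182,253),(8,60,90)),(tr(188,290),(-8,60,90)),(tr(127,264),(8,85,90)),(tr(133,300),(-8,85,90)),
(sr(107,243),(-8,-160,90)),(sr(104,262),(8,-160,90)),(sr(542,270),(-8,60,90)),(sr(541,290),(8,60,90)),(sr(593,273),(-8,85,90)),(sr(596,295),(8,85,90))]
for nm,A,z,p0 in (("carrier",C,.09,(.5,-.3,.5)),("station",R,0,(.5,.1,-.1))):
  for fz in (0,1):
    obs=[(a[0],L,a[1]) for a,L in A]
    p,r=fit(obs,z,p0,fz); print(nm,p,np.degrees(p[2])); print(r.round(1).tolist())
E
python3 fit1.py
```

```text
carrier [ 0.50463976 -0.29283326 -0.4854671 ] -27.815216108633827
[[-0.7, 0.4], [-0.0, -0.3], [0.2, -0.4], [-0.1, -0.3], [-0.1, 0.1], [-1.0, -0.1], [0.6, -0.3], [-0.5, -0.2], [-0.2, -0.8], [-1.2, -0.6], [-0.6, -0.8]]
carrier [ 0.50447239 -0.29322446 -0.4862474   0.0880229 ] -27.859923589426945
[[-0.6, 0.6], [0.1, -0.1], [0.2, -0.2], [-0.1, -0.1], [-0.1, 0.3], [-1.1, 0.1], [0.6, 0.2], [-0.5, 0.3], [-0.2, -0.3], [-1.3, -0.1], [-0.7, -0.3]]
station [0.57214995 0.1210059  0.22189598] 12.713703173376892
[[-0.0, 0.1], [-0.2, -0.2], [-0.1, 0.0], [-0.0, -0.4], [-0.2, 0.1], [-0.1, -0.1], [0.1, -0.6], [0.2, 0.1], [-0.3, -0.4], [0.3, 0.2], [-0.4, -0.3], [-0.5, -0.1]]
station [ 0.57205696  0.12106364  0.22199931 -0.00061947] 12.719623560446607
[[-0.0, 0.1], [-0.2, -0.1], [-0.0, 0.1], [0.0, -0.3], [-0.1, 0.2], [-0.1, -0.0], [0.2, -0.4], [0.2, 0.3], [-0.3, -0.2], [0.3, 0.4], [-0.4, -0.2], [-0.5, 0.1]]
```

```bash
cat >> h.py <<'E'
from scipy.spatial.transform import Rotation as Ro
def tgt(pos,thx):
    # tool down, tool y axis along world angle thx (deg)
    a=np.radians(thx); y=np.array([np.cos(a),np.sin(a),0]); z=np.array([0,0,-1.]); x=np.cross(y,z)
    return np.array(pos),Ro.from_matrix(np.c_[x,y,z])
def row(o,pos,R):
    R0=Ro.from_rotvec(o['tool_rot']); d=R0.inv().apply(np.array(pos)-o['tool_pos'])*100
    r=(R0.inv()*R).as_rotvec(degrees=True)/5
    return np.r_[d,r].round(2).tolist()
CAR=(.5046,-.2928,-27.82); ST=(.57215,.1210,12.714)
def car(L,car=CAR,z0=.09): return world((car[0],car[1],np.radians(car[2]),z0),[L])[0]
def st(L): return world((ST[0],ST[1],np.radians(ST[2]),0),[L])[0]
E
python3 - <<'E'
from h import *
from station import ctrl
o=ctrl.get_obs(); print(Ro.from_rotvec(o['tool_rot']).as_matrix().round(3))
p=car((0,0,33)); print(p)
for a in (-27.82,152.18):
  print(a,row(o,*tgt(p+[0,0,.09],a)),row(o,*tgt(p,a)))
print(st((0,-100,90)),st((0,30,90)))
E
```

```text
[[ 0.961  0.275 -0.   ]
 [ 0.275 -0.961  0.002]
 [ 0.    -0.002 -1.   ]]
[ 0.5046 -0.2928  0.123 ]
-27.82 [40.45, -20.41, 1.78, -0.02, -0.01, -9.24] [40.45, -20.4, 10.78, -0.02, -0.01, -9.24]
152.18 [40.45, -20.41, 1.78, -0.01, 0.02, 26.76] [40.45, -20.4, 10.78, -0.01, 0.02, 26.76]
[0.59415846 0.02345192 0.09      ] [0.56554746 0.15026442 0.09      ]
```

Emit:
{"name": "apply_moves", "arguments": {
  "rows": [
    [2,-1,0.1,0,0,-0.5],
    [5,-2.5,0.2,0,0,-1.2],
    [9,-4.5,0.4,0,0,-2.1],
    [13,-6.5,0.6,0,0,-3],
    [17,-8.6,0.8,0,0,-3.9],
    [21,-10.6,1,0,0,-4.8],
    [25,-12.6,1.1,0,0,-5.7],
    [29,-14.6,1.3,0,0,-6.6],
    [33,-16.6,1.5,0,0,-7.5],
    [36.5,-18.4,1.7,0,0,-8.4],
    [39,-19.7,1.78,0,0,-8.9],
    [40.45,-20.4,1.78,0,0,-9.24],
    [40.45,-20.4,1.78,0,0,-9.24],
    [40.45,-20.4,1.78,0,0,-9.24]
  ],
  "grip": 0
}}

```text
t: 1.55
tool_pos: [0.5042, -0.2934, 0.2128]
tool_rot: [-2.69, -1.62, 0.0]
contact_force: [0.0, 0.2, 0.4]
opening: 0.0855
```

```bash
cat > look.py <<'E'
import sys
from h import *
from station import ctrl
n,name=sys.argv[1:3]
d=ctrl.get_image(n); im=d["color"]; cv2.imwrite(f"pics/{name}_raw.png",im)
cam=(d["mtx"],d["rvec"],d["tvec"])
np.save(f"pics/{name}.npy",np.array([np.r_[np.ravel(d["mtx"]),np.ravel(d["rvec"]),np.ravel(d["tvec"])]]))
im=im.copy()
def box(xs,ys,zs,f,col):
    P=[f((x,y,z)) for x in xs for y in ys for z in zs]; p=proj(P,cam)
    for i in range(8):
        for b in (1,2,4):
            if not i&b:
                try: cv2.line(im,tuple(np.round(p[i]).astype(int).tolist()),tuple(np.round(p[i|b]).astype(int).tolist()),col,1)
                except Exception: pass
if 'c' in sys.argv[3:]:
    box((-7,7),(-20,20),(30,66),car,(255,255,0)); box((-4,4),(-30,130),(36,36),car,(0,255,0))
if 's' in sys.argv[3:]:
    box((-8,8),(-160,85),(90,90),st,(0,255,0)); box((-8,8),(60,66),(90,90),st,(255,255,0)); box((-5,5),(100,100),(94,129),st,(255,0,0))
cv2.imwrite(f"pics/{name}.png",im)
print({k:np.round(v,4).tolist() for k,v in ctrl.get_obs().items() if k in('t','tool_pos','contact_force','opening','q')})
E
python3 look.py wrist w1 c
```

```text
{'t': 1.6, 'q': [-0.6557, -0.0329, 1.73, 0.0005, 1.4459, -0.1685], 'tool_pos': [0.5039, -0.2938, 0.2129], 'contact_force': [-0.3455, 0.0889, 0.981], 'opening': 0.0855}
```

View pics/w1.png

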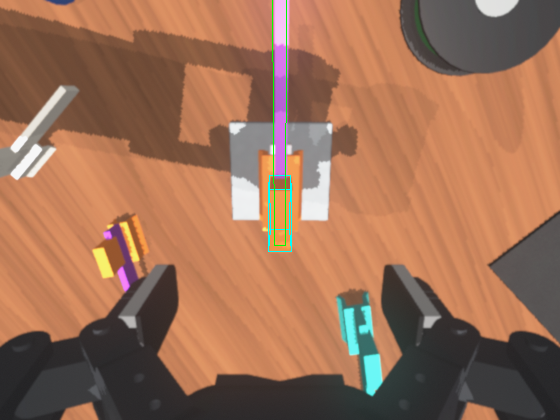

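```bash
python3 - <<'E'
from h import *
from station import ctrl
a=cv2.imread("pics/w1.png")[110:270,220:340];b=cv2.imread("pics/w1_raw.png")[110:270,220:340]
cv2.imwrite("pics/w1c.png",cv2.resize(np.hstack([b,a]),None,fx=3,fy=3,interpolation=cv2.INTER_CUBIC))
o=ctrl.get_obs(); p=car((0,0,33))
print(row(o,*tgt(p,-27.82)))
E
```

```text
[0.12, 0.02, 8.99, -0.02, -0.01, -0.02]
```

View pics/w1c.png

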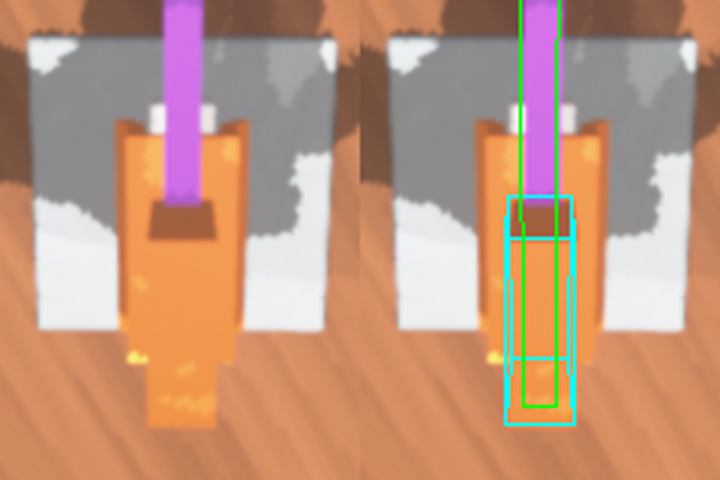

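Emit:
{"name": "apply_moves", "arguments": {
  "rows": [
    [0.1,0.02,1,0,0,0],
    [0.1,0.02,3,0,0,0],
    [0.1,0.02,5,0,0,0],
    [0.1,0.02,7,0,0,0],
    [0.1,0.02,8.5,0,0,0],
    [0.1,0.02,9,0,0,0],
    [0.1,0.02,9,0,0,0],
    [0.1,0.02,9,0,0,0]
  ]
}}

```text
t: 2.4
tool_pos: [0.5048, -0.2935, 0.1237]
tool_rot: [-2.692, -1.619, -0.001]
contact_force: [-0.2, -0.9, -0.2]
opening: 0.0859
```

Emit:
{"name": "apply_moves", "arguments": {
  "rows": [
    [0,0,0,0,0,0],
    [0,0,0,0,0,0],
    [0,0,0,0,0,0],
    [0,0,0,0,0,0],
    [0,0,0,0,0,0],
    [0,0,0,0,0,0],
    [0,0,0,0,0,0],
    [0,0,0,0,0,0],
    [0,0,0,0,0,0],
    [0,0,0,0,0,0]
  ],
  "grip": 1,
  "squeeze": 50
}}

```text
t: 3.4
tool_pos: [0.505, -0.2936, 0.124]
tool_rot: [2.692, 1.619, 0.001]
contact_force: [-0.1, -0.2, 2.3]
opening: 0.0132
```

```bash
python3 look.py wrist w2 c; python3 look.py top t2 c
```

```text
{'t': 3.45, 'q': [-0.6542, 0.0458, 1.8049, 0.0004, 1.2906, -0.1667], 'tool_pos': [0.5049, -0.2935, 0.124], 'contact_force': [-1.1132, 0.6825, 2.506], 'opening': 0.0134}
{'t': 3.5, 'q': [-0.6541, 0.0458, 1.8049, 0.0004, 1.2906, -0.1667], 'tool_pos': [0.505, -0.2935, 0.124], 'contact_force': [0.9109, 0.424, 3.6478], 'opening': 0.0131}
```

View pics/w2.png

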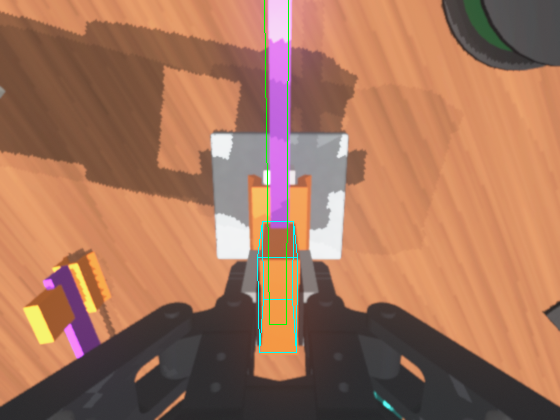

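```bash
python3 - <<'E'
from h import *
from station import ctrl
o=ctrl.get_obs()
p=st((0,-100.4,90+34+55)); print(p,row(o,*tgt(p,12.714)))
E
```

```text
[0.59424649 0.02306173 0.179     ] [32.16, -6.94, -5.49, 0.01, -0.0, -8.13]
```

Emit:
{"name": "apply_moves", "arguments": {
  "rows": [
    [0,0,-0.5,0,0,0],
    [0,0,-1.5,0,0,0],
    [0,0,-3,0,0,0],
    [0,0,-4.5,0,0,0],
    [0,0,-5.3,0,0,0],
    [0,0,-5.5,0,0,0],
    [0,0,-5.5,0,0,0]
  ]
}}

```text
t: 4.2
tool_pos: [0.5051, -0.2937, 0.1797]
tool_rot: [2.691, 1.619, 0.002]
contact_force: [-0.6, 0.1, -2.1]
opening: 0.0133
```

```bash
python3 look.py wrist w3; python3 - <<'E'
from h import *
from station import ctrl
o=ctrl.get_obs()
p=st((0,-100.4,90+34+55)); print(p,row(o,*tgt(p,12.714)))
E
```

```text
{'t': 4.25, 'q': [-0.6542, -0.0067, 1.7621, 0.0004, 1.3861, -0.1667], 'tool_pos': [0.5048, -0.2935, 0.1789], 'contact_force': [-0.4748, -0.2907, -1.7449], 'opening': 0.0133}
[0.59424649 0.02306173 0.179     ] [32.16, -6.93, -0.0, 0.0, -0.0, -8.13]
```

View pics/w3.png

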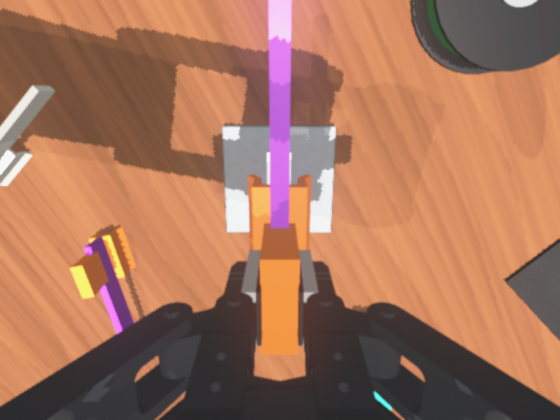

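Emit:
{"name": "apply_moves", "arguments": {
  "rows": [
    [1,-0.2,0,0,0,-0.25],
    [3,-0.6,0,0,0,-0.75],
    [6,-1.3,0,0,0,-1.5],
    [9,-1.9,0,0,0,-2.3],
    [12,-2.6,0,0,0,-3],
    [15,-3.2,0,0,0,-3.8],
    [18,-3.9,0,0,0,-4.6],
    [21,-4.5,0,0,0,-5.3],
    [24,-5.2,0,0,0,-6.1],
    [27,-5.8,0,0,0,-6.8],
    [29.5,-6.4,0,0,0,-7.5],
    [31.2,-6.7,0,0,0,-7.9],
    [32,-6.9,0,0,0,-8.1],
    [32.16,-6.93,0,0,0,-8.13],
    [32.16,-6.93,0,0,0,-8.13],
    [32.16,-6.93,0,0,0,-8.13]
  ]
}}

```text
t: 5.85
tool_pos: [0.5941, 0.0222, 0.1789]
tool_rot: [1.964, 2.452, 0.0]
contact_force: [0.5, 0.6, -2.1]
opening: 0.0137
```

```bash
python3 look.py wrist w4 s;python3 look.py top t4 s;python3 look.py scene s4 s; python3 - <<'E'
from h import *
from station import ctrl
o=ctrl.get_obs()
p=st((0,-100.4,90+34+55)); print(p,row(o,*tgt(p,12.714)))
a=cv2.imread("pics/t4.png")[140:250,110:280];cv2.imwrite("pics/t4c.png",cv2.resize(a,None,fx=4.5,fy=4.5,interpolation=cv2.INTER_CUBIC))
a=cv2.imread("pics/s4.png")[170:290,270:430];cv2.imwrite("pics/s4c.png",cv2.resize(a,None,fx=4.5,fy=4.5,interpolation=cv2.INTER_CUBIC))
E
```

```text
{'t': 5.9, 'q': [-0.0879, 0.0183, 1.7368, 0.0001, 1.3863, -0.3082], 'tool_pos': [0.5941, 0.0222, 0.1789], 'contact_force': [0.5376, 0.3113, -1.0781], 'opening': 0.0132}
{'t': 5.95, 'q': [-0.0878, 0.0183, 1.7368, 0.0001, 1.3863, -0.3082], 'tool_pos': [0.5941, 0.0222, 0.179], 'contact_force': [-0.1521, 0.065, -2.1618], 'opening': 0.0132}
{'t': 6.0, 'q': [-0.0877, 0.0183, 1.7367, 0.0002, 1.3862, -0.3083], 'tool_pos': [0.5942, 0.0223, 0.179], 'contact_force': [-0.2274, 0.3558, -1.0088], 'opening': 0.0133}
[0.59424649 0.02306173 0.179     ] [0.07, 0.02, 0.0, 0.0, -0.0, -0.01]
```

View pics/w4.png

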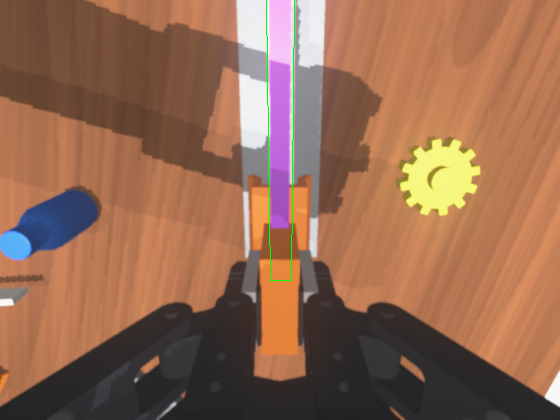

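View pics/t4c.png

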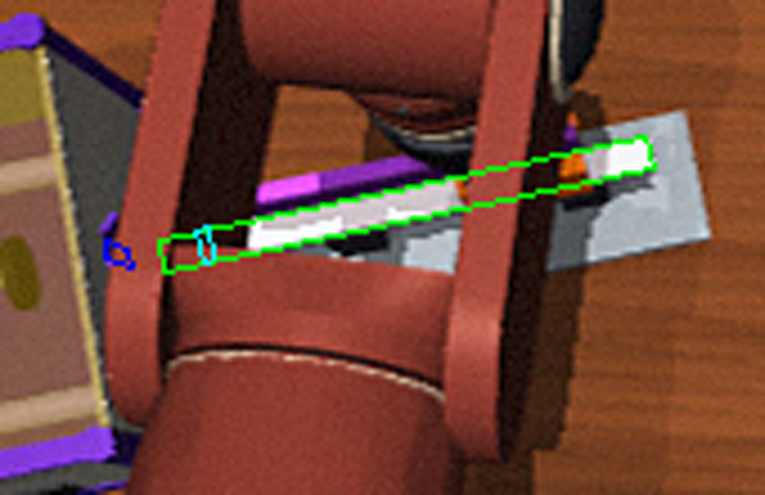

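View pics/s4c.png

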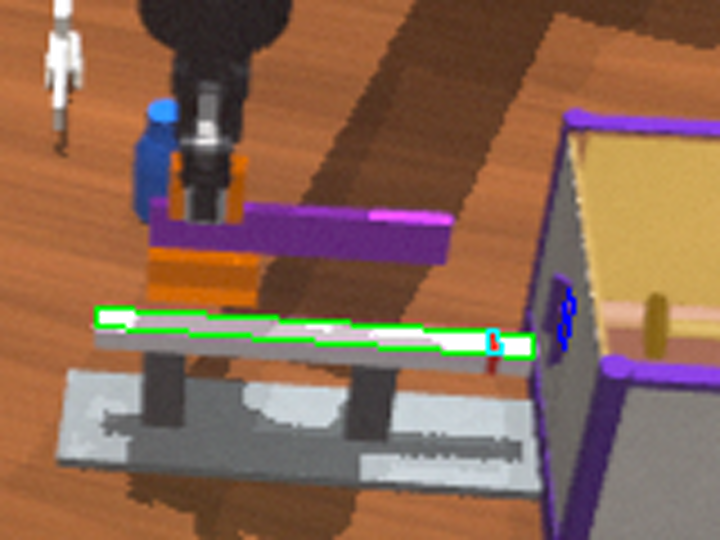

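```bash
python3 - <<'E'
import cv2,numpy as np
a=cv2.imread("pics/w4.png")[0:240,220:340];b=cv2.imread("pics/w4_raw.png")[0:240,220:340]
cv2.imwrite("pics/w4c.png",cv2.resize(np.hstack([b,a]),None,fx=2.5,fy=2.5,interpolation=cv2.INTER_CUBIC)[:600])
E
```

```text
(no output)
```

View pics/w4c.png

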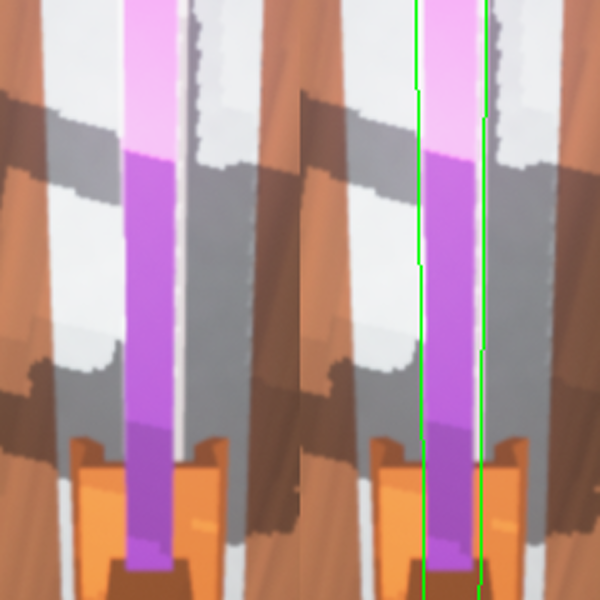

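Emit:
{"name": "apply_moves", "arguments": {
  "rows": [
    [0.07,0.02,0.5,0,0,0],
    [0.07,0.02,1.5,0,0,0],
    [0.07,0.02,2.5,0,0,0],
    [0.07,0.02,3.1,0,0,0],
    [0.07,0.02,3.3,0,0,0],
    [0.07,0.02,3.3,0,0,0]
  ]
}}

```text
t: 6.6
tool_pos: [0.5938, 0.0231, 0.1452]
tool_rot: [-1.963, -2.452, 0.001]
contact_force: [-0.1, 0.1, -1.3]
opening: 0.0137
```

```bash
python3 look.py wrist w5 s; python3 - <<'E'
import cv2,numpy as np
b=cv2.imread("pics/w5_raw.png")[0:240,220:340];a=cv2.imread("pics/w5.png")[0:240,220:340]
cv2.imwrite("pics/w5c.png",cv2.resize(np.hstack([b,a]),None,fx=2.5,fy=2.5,interpolation=cv2.INTER_CUBIC)[:600])
r=cv2.imread("pics/w5_raw.png")
for v in (15,40,80,130): print(v,r[v-2:v+3,258:304].mean(0).round().astype(int).tolist())
E
```

```text
{'t': 6.65, 'q': [-0.0863, 0.0483, 1.7636, 0.0002, 1.3297, -0.307], 'tool_pos': [0.5942, 0.0231, 0.1459], 'contact_force': [-0.3594, 1.0069, -1.2666], 'opening': 0.0135}
15 [[239, 236, 234], [239, 236, 234], [239, 236, 234], [239, 236, 234], [239, 236, 235], [240, 236, 235], [241, 238, 237], [245, 243, 243], [247, 247, 247], [247, 247, 247], [247, 246, 247], [247, 219, 247], [247, 186, 247], [247, 184, 247], [247, 184, 247], [247, 184, 247], [247, 184, 247], [247, 184, 247], [247, 184, 247], [247, 183, 247], [247, 183, 247], [247, 183, 247], [247, 182, 247], [247, 182, 247], [247, 183, 247], [247, 182, 247], [247, 182, 247], [247, 182, 247], [247, 182, 247], [247, 182, 247], [247, 182, 247], [247, 183, 247], [247, 194, 247], [241, 213, 241], [230, 220, 232], [230, 225, 232], [234, 230, 236], [237, 234, 238], [241, 239, 241], [241, 239, 241], [204, 192, 198], [174, 160, 167], [202, 191, 194], [227, 220, 221], [232, 227, 226], [232, 227, 227]]
40 [[241, 239, 238], [241, 239, 238], [241, 239, 238], [241, 239, 238], [241, 239, 238], [241, 238, 238], [241, 239, 238], [244, 243, 242], [247
[... 1514 characters left out ...]
7], [241, 240, 238], [241, 240, 238], [241, 240, 238], [243, 242, 241], [244, 244, 244], [244, 243, 244], [238, 227, 237], [225, 152, 209], [220, 110, 192], [220, 107, 191], [220, 107, 191], [220, 107, 191], [220, 107, 191], [220, 107, 191], [220, 106, 191], [220, 106, 191], [220, 106, 191], [220, 106, 191], [220, 106, 191], [219, 106, 190], [220, 106, 191], [220, 106, 191], [219, 106, 191], [220, 106, 192], [220, 106, 192], [220, 112, 193], [220, 143, 202], [219, 191, 217], [219, 215, 223], [219, 218, 224], [219, 218, 225], [218, 217, 223], [209, 208, 215], [178, 175, 180], [148, 144, 145], [140, 135, 134], [140, 135, 134], [139, 134, 134], [139, 134, 134], [139, 134, 134], [139, 134, 133]]
```

View pics/w5c.png

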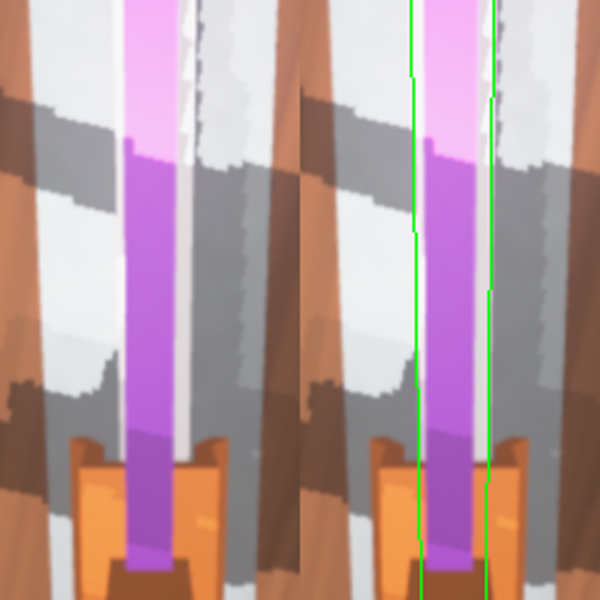

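```bash
python3 - <<'E'
from h import *
from station import ctrl
c=np.load("pics/w5.npy")[0]; K=c[:9].reshape(3,3);Rm=cv2.Rodrigues(c[9:12])[0];t=c[12:]
C=-Rm.T@t
def bp(u,v,z):
    d=Rm.T@np.linalg.inv(K)@[u,v,1]; return C+d*(z-C[2])/d[2]
th=np.radians(ST[2]);ex=np.array([np.cos(th),np.sin(th)]);ey=np.array([-np.sin(th),np.cos(th)])
f=lambda p:np.array([(p[:2]-ST[:2])@ex,(p[:2]-ST[:2])@ey])*1000
o=ctrl.get_obs()
print("cam",f(C),C[2],"axis",(Rm.T@[0,0,1]),"tcp",f(o['tool_pos']))
print("bladeA",f(bp(279.65,80,o['tool_pos'][2]+.002)),"bladeB",f(bp(279.55,130,o['tool_pos'][2]+.002)))
print("rail",f(bp(281.35,80,.09)))
E
```

```text
cam [ -0.54841131 -24.40211677] 0.28839546006433314 axis [ 0.06430951 -0.29189304 -0.95428651] tcp [-1.93047792e-02 -1.00342210e+02]
bladeA [ -0.53603041 -20.40039983] bladeB [ -0.61164479 -39.03480191]
rail [  0.37678317 -18.75454952]
```

Emit:
{"name": "apply_moves", "arguments": {
  "rows": [
    [0,0.07,0.3,0,0,0],
    [0,0.07,0.8,0,0,0],
    [0,0.07,1.3,0,0,0],
    [0,0.07,1.7,0,0,0],
    [0,0.07,2.0,0,0,0],
    [0,0.07,2.1,0,0,0],
    [0,0.07,2.15,0,0,0],
    [0,0.07,2.2,0,0,0],
    [0,0.07,2.2,0,0,0],
    [0,0.07,2.2,0,0,0]
  ]
}}

```text
t: 7.65
tool_pos: [0.5951, 0.0232, 0.1241]
tool_rot: [1.963, 2.452, 0.001]
contact_force: [-0.6, -0.5, -1.7]
opening: 0.0133
```

```bash
python3 look.py wrist w6 s;  python3 look.py scene s6 s; python3 - <<'E'
import cv2,numpy as np
a=cv2.imread("pics/s6.png")[170:290,270:430];cv2.imwrite("pics/s6c.png",cv2.resize(a,None,fx=4.5,fy=4.5,interpolation=cv2.INTER_CUBIC))
b=cv2.imread("pics/w6_raw.png")[0:240,220:340];a=cv2.imread("pics/w6.png")[0:240,220:340]
cv2.imwrite("pics/w6c.png",cv2.resize(np.hstack([b,a]),None,fx=2.5,fy=2.5,interpolation=cv2.INTER_CUBIC)[:600])
E
```

```text
{'t': 7.7, 'q': [-0.086, 0.0719, 1.7775, 0.0002, 1.2918, -0.3067], 'tool_pos': [0.595, 0.0232, 0.1241], 'contact_force': [-0.6623, -0.8075, -2.0574], 'opening': 0.0128}
{'t': 7.75, 'q': [-0.086, 0.0719, 1.7775, 0.0002, 1.2918, -0.3067], 'tool_pos': [0.595, 0.0232, 0.124], 'contact_force': [1.0773, 0.3606, -1.4637], 'opening': 0.0133}
```

View pics/w6c.png

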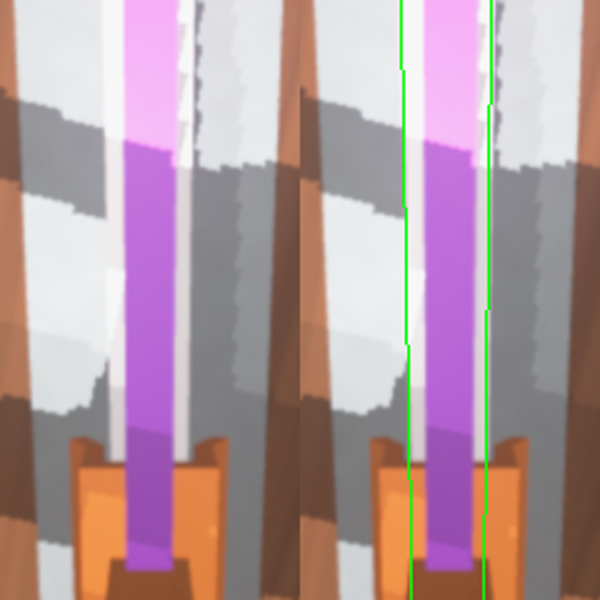

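View pics/s6c.png

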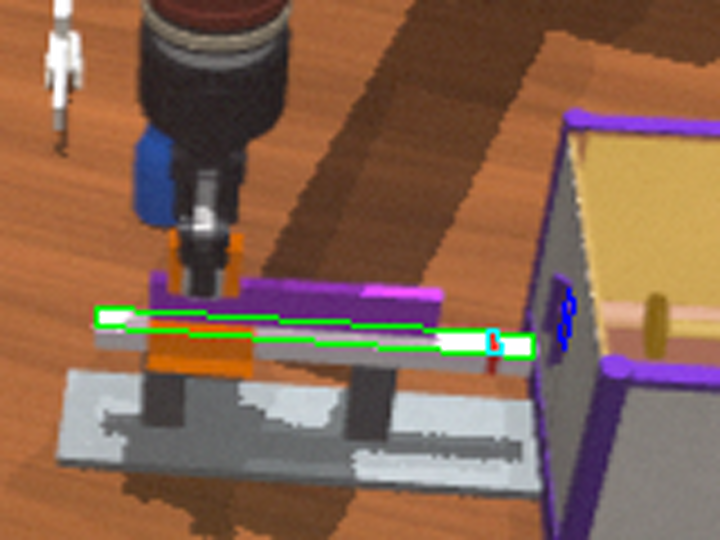

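Emit:
{"name": "apply_moves", "arguments": {
  "rows": [
    [0,0,0.04,0,0,0],
    [0,0,0.08,0,0,0],
    [0,0,0.08,0,0,0],
    [0,0,0.08,0,0,0]
  ]
}}

```text
t: 8.15
tool_pos: [0.5951, 0.0232, 0.124]
tool_rot: [1.963, 2.452, 0.001]
contact_force: [-3.1, 0.1, 4.3]
opening: 0.0131
```

```bash
python3 - <<'E'
from h import *
from station import ctrl
o=ctrl.get_obs(); print(o['contact_force'],o['wrist_torque'])
for y in (-45,-100.4+130):
  p=st((0.7,y,90+34)); print(p,row(o,*tgt(p,12.714)))
E
```

```text
[-3.14925977  0.08997466  4.34912305] [0.01169246 0.73475608 0.05125232]
[0.58273664 0.07725742 0.124     ] [5.54, -0.02, 0.0, 0.01, 0.0, -0.01]
[0.56631833 0.15002829 0.124     ] [13.0, -0.03, 0.0, 0.01, 0.0, -0.01]
```

Emit:
{"name": "apply_moves", "arguments": {
  "rows": [
    [0.2,-0.03,0.02,0,0,0],
    [0.7,-0.04,0.02,0,0,0],
    [1.4,-0.05,0.02,0,0,0],
    [2.2,-0.05,0.02,0,0,0],
    [3.0,-0.05,0.02,0,0,0],
    [3.8,-0.05,0.02,0,0,0],
    [4.6,-0.05,0.02,0,0,0],
    [5.2,-0.05,0.02,0,0,0],
    [5.5,-0.05,0.02,0,0,0],
    [5.5,-0.05,0.02,0,0,0],
    [5.5,-0.05,0.02,0,0,0]
  ]
}}

```text
t: 9.25
tool_pos: [0.5825, 0.0777, 0.124]
tool_rot: [-1.963, -2.452, -0.003]
contact_force: [-1.0, 1.7, 3.2]
opening: 0.0134
```

```bash
python3 look.py wrist w7 s;  python3 look.py scene s7 s; python3 look.py top t7 s; python3 - <<'E'
import cv2,numpy as np
a=cv2.imread("pics/s7_raw.png")[190:290,290:430];cv2.imwrite("pics/s7c.png",cv2.resize(a,None,fx=5.5,fy=5.5,interpolation=cv2.INTER_CUBIC))
b=cv2.imread("pics/w7_raw.png")[0:240,220:340];a=cv2.imread("pics/w7.png")[0:240,220:340]
cv2.imwrite("pics/w7c.png",cv2.resize(np.hstack([b,a]),None,fx=2.5,fy=2.5,interpolation=cv2.INTER_CUBIC)[:600])
b=cv2.imread("pics/t7_raw.png")[150:230,110:230]
cv2.imwrite("pics/t7c.png",cv2.resize(b,None,fx=6,fy=6,interpolation=cv2.INTER_CUBIC)[:600])
E
```

```text
{'t': 9.3, 'q': [0.0049, 0.0539, 1.7964, 0.0022, 1.2908, -0.2163], 'tool_pos': [0.5825, 0.0777, 0.124], 'contact_force': [-0.9747, 2.6905, 4.4029], 'opening': 0.0133}
{'t': 9.35, 'q': [0.0049, 0.0539, 1.7964, 0.0023, 1.2908, -0.2164], 'tool_pos': [0.5825, 0.0777, 0.124], 'contact_force': [0.0792, 3.9402, 4.4378], 'opening': 0.0131}
{'t': 9.4, 'q': [0.0049, 0.0539, 1.7964, 0.0022, 1.2908, -0.2163], 'tool_pos': [0.5825, 0.0776, 0.124], 'contact_force': [-0.5874, 3.1918, 4.9056], 'opening': 0.0134}
```

View pics/w7c.png

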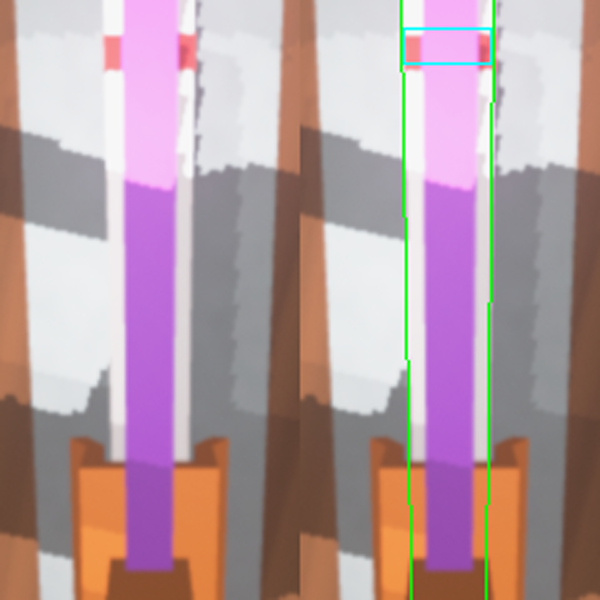

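View pics/s7c.png

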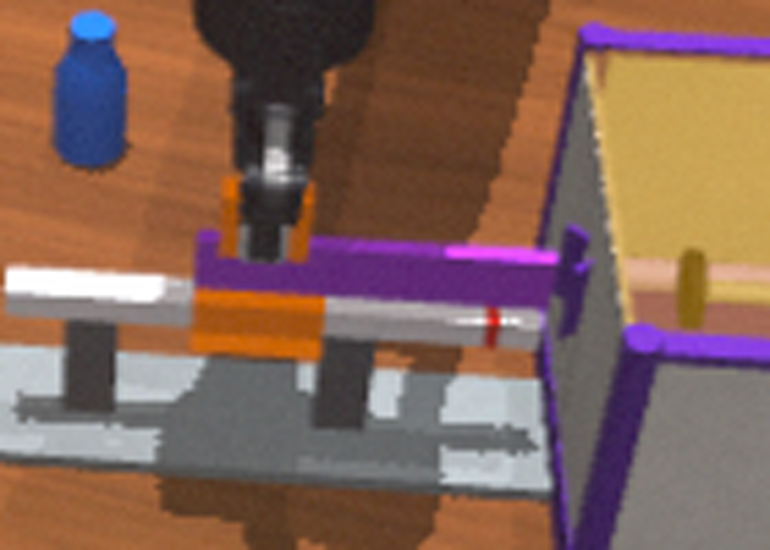

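View pics/t7c.png

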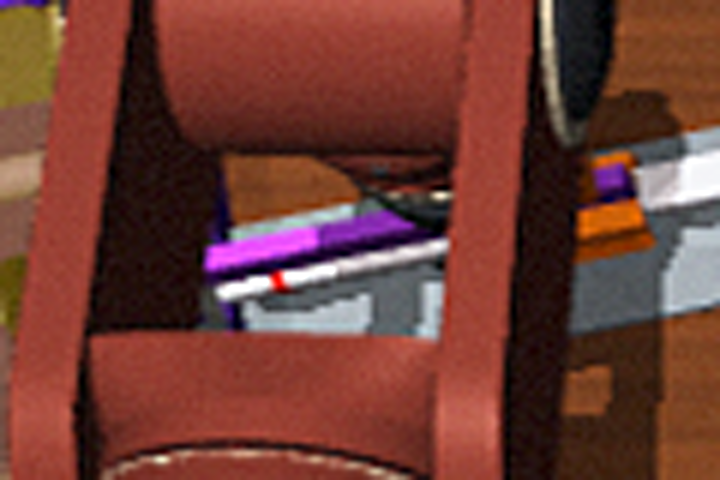

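Emit:
{"name": "apply_moves", "arguments": {
  "rows": [
    [0.2,0,0.02,0,0,0],
    [0.5,0,0.02,0,0,0],
    [0.9,0,0.02,0,0,0],
    [1.3,0,0.02,0,0,0],
    [1.7,0,0.02,0,0,0],
    [2.1,0,0.02,0,0,0],
    [2.5,0,0.02,0,0,0],
    [2.8,0,0.02,0,0,0],
    [3.0,0,0.02,0,0,0],
    [3.0,0,0.02,0,0,0]
  ]
}}

```text
t: 10.4
tool_pos: [0.576, 0.1074, 0.124]
tool_rot: [-1.962, -2.452, -0.004]
contact_force: [1.2, -1.6, 4.5]
opening: 0.0132
```

```bash
python3 look.py wrist w8 s;  python3 look.py scene s8 s; python3 - <<'E'
from h import *
from station import ctrl
a=cv2.imread("pics/s8_raw.png")[190:290,290:430];cv2.imwrite("pics/s8c.png",cv2.resize(a,None,fx=5.5,fy=5.5,interpolation=cv2.INTER_CUBIC))
b=cv2.imread("pics/w8_raw.png")[0:240,220:340];a=cv2.imread("pics/w8.png")[0:240,220:340]
cv2.imwrite("pics/w8c.png",cv2.resize(np.hstack([b,a]),None,fx=2.5,fy=2.5,interpolation=cv2.INTER_CUBIC)[:600])
o=ctrl.get_obs()
for y in (-100.4+130,):
  p=st((0.2,y,90+34)); print(p,row(o,*tgt(p,12.714)))
E
```

```text
{'t': 10.45, 'q': [0.0561, 0.0496, 1.801, 0.0029, 1.2903, -0.1655], 'tool_pos': [0.576, 0.1074, 0.124], 'contact_force': [1.7529, -1.2272, 4.9205], 'opening': 0.0135}
{'t': 10.5, 'q': [0.056, 0.0495, 1.801, 0.003, 1.2904, -0.1656], 'tool_pos': [0.5759, 0.1074, 0.124], 'contact_force': [1.1622, -0.5841, 5.0696], 'opening': 0.0134}
[0.56583059 0.14991825 0.124     ] [4.37, -0.06, 0.01, 0.01, -0.03, -0.01]
```

View pics/w8c.png

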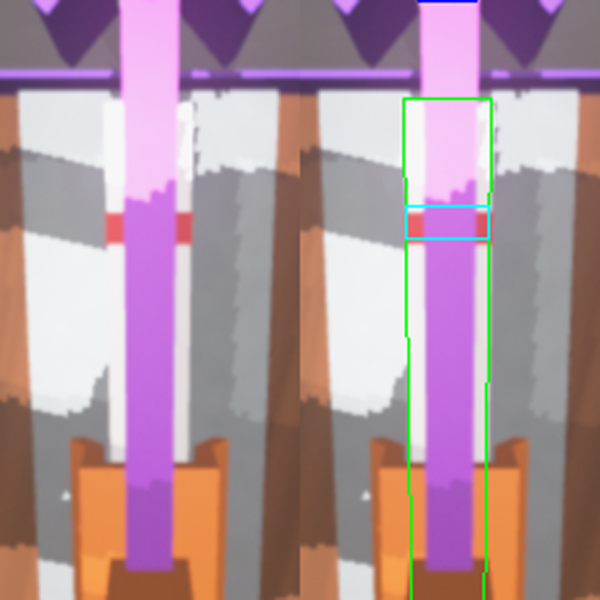

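View pics/s8c.png

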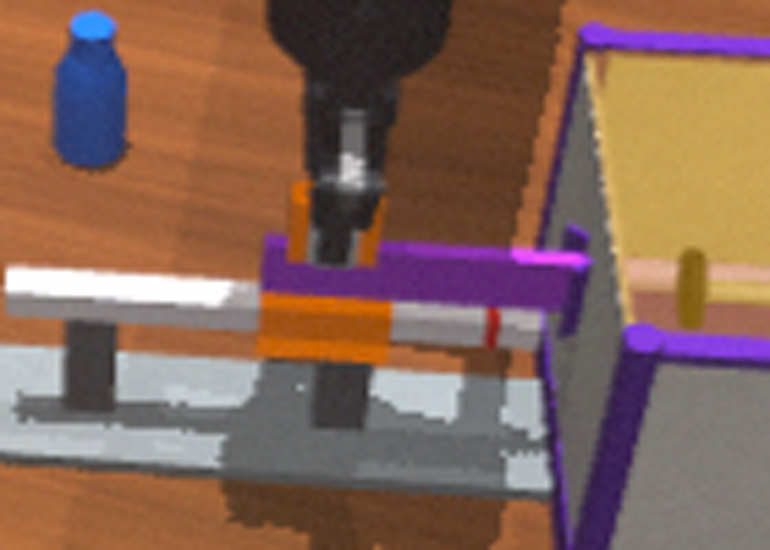

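```bash
cat > gap.py <<'E'
import sys
from h import *
c=np.load(f"pics/{sys.argv[1]}.npy")[0]; K=c[:9].reshape(3,3);Rm=cv2.Rodrigues(c[9:12])[0];t=c[12:]
C=-Rm.T@t
def bp(u,v,z):
    d=Rm.T@np.linalg.inv(K)@[u,v,1]; return C+d*(z-C[2])/d[2]
th=np.radians(ST[2]);ex=np.array([np.cos(th),np.sin(th)]);ey=np.array([-np.sin(th),np.cos(th)])
f=lambda p:np.array([(p[:2]-ST[:2])@ex,(p[:2]-ST[:2])@ey])*1000
for a in sys.argv[2:]:
    u,v=map(float,a.split(',')); print(a,f(bp(u,v,.09)).round(2))
from station import ctrl
print("tcp",f(ctrl.get_obs()['tool_pos']).round(2))
E
python3 gap.py w8 294,97.6 294,84.8 294,184.8 294,40
python3 -c "
import cv2
r=cv2.imread('pics/w8_raw.png')
for v in list(range(82,101))+list(range(178,192)): print(v,r[v,292:295].mean(0).round())"
```

```text
294,97.6 [ 7.56 58.82]
294,84.8 [ 7.5 64.7]
294,184.8 [ 8.01 15.24]
294,40 [ 7.29 84.38]
tcp [  0.71 -14.07]
82 [229. 227. 233.]
83 [225. 222. 232.]
84 [199. 193. 227.]
85 [135. 126. 218.]
86 [101.  89. 215.]
87 [100.  88. 215.]
88 [ 99.  87. 215.]
89 [ 99.  87. 215.]
90 [ 99.  87. 215.]
91 [ 98.  87. 215.]
92 [ 98.  87. 215.]
93 [ 98.  87. 215.]
94 [ 97.  87. 215.]
95 [ 97.  87. 215.]
96 [110. 101. 216.]
97 [154. 149. 221.]
98 [205. 201. 228.]
99 [223. 222. 231.]
100 [226. 225. 231.]
178 [216. 215. 222.]
179 [216. 215. 222.]
180 [215. 215. 221.]
181 [214. 214. 221.]
182 [214. 213. 221.]
183 [209. 208. 217.]
184 [175. 177. 198.]
185 [106. 117. 161.]
186 [ 66.  94. 159.]
187 [ 70. 115. 202.]
188 [ 78. 139. 232.]
189 [ 81. 145. 237.]
190 [ 81. 146. 237.]
191 [ 81. 146. 237.]
```

Emit:
{"name": "apply_moves", "arguments": {
  "rows": [
    [0.2,0,0.02,0,0,0],
    [0.6,-0.01,0.02,0,0,0],
    [1.1,-0.02,0.02,0,0,0],
    [1.6,-0.02,0.02,0,0,0],
    [2.1,-0.02,0.02,0,0,0],
    [2.6,-0.03,0.02,0,0,0],
    [3.1,-0.03,0.02,0,0,0],
    [3.6,-0.03,0.02,0,0,0],
    [4.0,-0.03,0.02,0,0,0],
    [4.25,-0.03,0.02,0,0,0],
    [4.37,-0.03,0.02,0,0,0],
    [4.37,-0.03,0.02,0,0,0],
    [4.37,-0.03,0.02,0,0,0],
    [4.37,-0.03,0.02,0,0,0]
  ]
}}

```text
t: 11.9
tool_pos: [0.5663, 0.1494, 0.124]
tool_rot: [1.963, 2.453, 0.002]
contact_force: [0.0, -6.1, 5.3]
opening: 0.0126
```

```bash
python3 look.py wrist w9 s;  python3 look.py scene s9 s; python3 - <<'E'
from h import *
from station import ctrl
a=cv2.imread("pics/s9_raw.png")[190:290,290:430];cv2.imwrite("pics/s9c.png",cv2.resize(a,None,fx=5.5,fy=5.5,interpolation=cv2.INTER_CUBIC))
b=cv2.imread("pics/w9_raw.png")[0:240,220:340];a=cv2.imread("pics/w9.png")[0:240,220:340]
cv2.imwrite("pics/w9c.png",cv2.resize(np.hstack([b,a]),None,fx=2.5,fy=2.5,interpolation=cv2.INTER_CUBIC)[:600])
o=ctrl.get_obs()
for y in (-100.4+130,):
  p=st((0.2,y,90+34)); print(p,row(o,*tgt(p,12.714)))
r=cv2.imread('pics/w9_raw.png')
for v in list(range(166,192)): print(v,r[v,292:295].mean(0).round())
E
```

```text
{'t': 11.95, 'q': [0.1303, 0.0488, 1.8018, 0.001, 1.29, -0.0907], 'tool_pos': [0.5662, 0.1493, 0.124], 'contact_force': [1.4898, -5.9276, 4.8537], 'opening': 0.013}
{'t': 12.0, 'q': [0.1304, 0.0488, 1.8017, 0.001, 1.29, -0.0907], 'tool_pos': [0.5662, 0.1494, 0.124], 'contact_force': [1.2573, -5.8193, 6.6088], 'opening': 0.0131}
[0.56583059 0.14991825 0.124     ] [0.06, -0.03, 0.0, 0.01, -0.01, -0.01]
166 [228. 227. 233.]
167 [227. 227. 233.]
168 [227. 227. 233.]
169 [227. 227. 233.]
170 [227. 227. 233.]
171 [223. 223. 231.]
172 [197. 197. 227.]
173 [132. 132. 219.]
174 [ 87.  85. 215.]
175 [ 78.  76. 214.]
176 [ 78.  77. 214.]
177 [ 78.  76. 214.]
178 [ 78.  77. 214.]
179 [ 77.  76. 214.]
180 [ 78.  77. 214.]
181 [ 77.  76. 214.]
182 [ 80.  79. 214.]
183 [ 89.  90. 212.]
184 [ 89.  98. 195.]
185 [ 72.  92. 165.]
186 [ 66.  96. 166.]
187 [ 73. 120. 210.]
188 [ 82. 145. 236.]
189 [ 84. 151. 240.]
190 [ 84. 152. 240.]
191 [ 84. 151. 240.]
```

View pics/w9c.png

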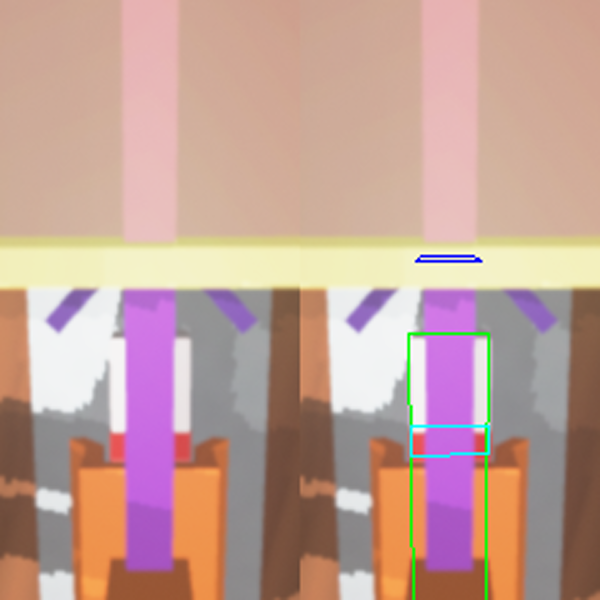

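View pics/s9c.png

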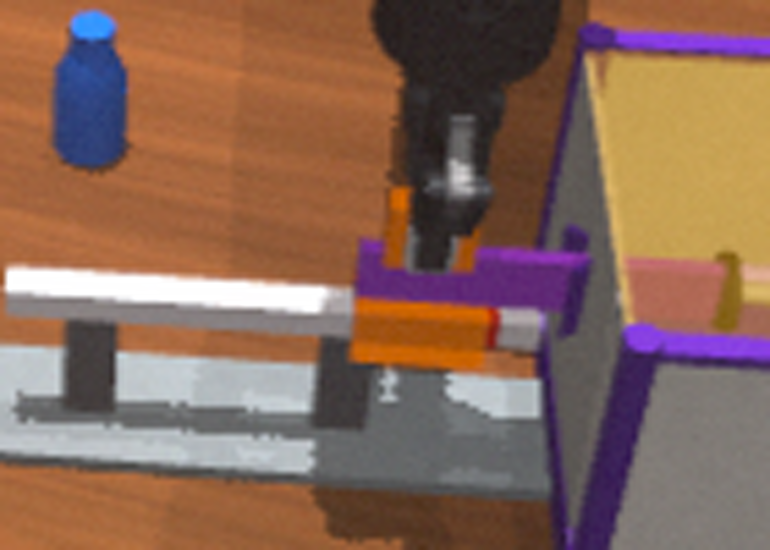

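```bash
python3 gap.py w9 294,172.7 294,184.6; python3 - <<'E'
from station import ctrl
o=ctrl.get_obs(); print(o['t'],o['tool_pos'],abs(o['dq']).max(),o['opening'])
ctrl.finish_job()
E
```

```text
294,172.7 [ 7.69 64.66]
294,184.6 [ 7.76 58.32]
tcp [ 0.47 28.97]
12.0 [0.56623699 0.14936589 0.12400882] 0.001600555296806119 0.013139251661697873
the job is handed in; nothing more can be done
```

The carrier is on the curing-station rail, with its blade through the slot and its front edge at the red line. It was still gripped when I handed the job in at t = 12.0 s; no verdict is reported.

I gripped the carrier by its tab at 50 N and lowered it onto the rail about 100 mm back from the rail origin. Then I slid it along the rail through the slot against the plunger.

**Last checks:**
- **Front edge:** within about 0.5 mm of the red line in the wrist picture. The tool position puts it about 0.6 mm short. Both are inside the 5 mm limit.
- **Sideways:** the blade was centred in the slot to within about 0.5 mm.
- **On the rail:** the tool height stayed at 0.124 m from first contact, with about 5 N of downward contact.
- **Plunger:** I did not read its travel directly. The force along the feed was about 6 N against the arm, and the disc is visibly pushed back in the scene picture.
- **Grip:** the finger opening was steady at 13.1 mm and the arm was at rest.

**Disagreements:** the fitted station pose and the wrist camera differed by about 1 mm, both along the rail and sideways. I placed the carrier between the two.

I planned the path clear of the spool, flask and gear. The flask and gear look unmoved in the later pictures; I did not re-measure any of the three.

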